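# Hold the hidden bolt head so the spanner stays level

### The job

The bolt through the blue bracket turns freely and the spanner on its front nut has sagged onto the black-lidded jar. Reach down into the narrow gap between the bracket's two plates, grip the hidden bolt head across two of its flats, turn it until the spanner is level and clear of the jar, and finish while still holding the head there so that it cannot turn back. Work only on the bolt head: do not touch the spanner, and leave the jar, tape roll, timer and red stopper where they stand.

Things in the scene. Friction and masses are not known exactly. Their poses are not given: they have to be found in the camera images.
- bracket: Blue steel channel bracket fixed to the bench: foot 100 x 80 x 10 mm, two upright plates 8 mm thick, 80 mm wide (along y), 178 mm high, open above and at both sides; 52 mm gap between them (x from -26 to +26 mm). Origin: centre of the foot's underside; z up; -x is the front, with nut and spanner; the bolt axis is parallel to x, 150 mm up.
- bolt_head: Steel hexagon in the gap, 24 mm across flats, 12 mm thick along x, 20 mm clear of both plates. Origin: its centre, on the bolt axis, 28 mm below the plates' tops. x: along the bolt axis, away from the front. Two flats (14 mm long) face its +y and -y; these are upright when the spanner is level. Turns with the bolt. A brass sleeve, 21 mm in diameter, adjoins it in front.
- bolt (a joint): Angle of bolt, nut, head and spanner, all rigidly one (rad): 0 = spanner level, positive = spanner end sagging, about 0.25 to 0.45 at the start on the jar; its end rises as the head turns right-handedly about bolt_head's +x. Stops at +-0.6. Turns freely with slight drag; the spanner's weight (0.07 to 0.15 N m) turns it back when let go.
- spanner: Flat grey spanner on the nut in front of the bracket; its shank, 16 mm deep and 7 mm thick, runs along its own +y (to the robot's left) and ends 168 mm from the bolt axis, in a plane 43 mm in front of the head's centre. Origin and axes as bolt_head. Not to be touched.
- jar: Clear round jar with a black lid, 63 mm in diameter and 94 mm high, loose, on the bench under the spanner. Origin: centre of its underside; z up.
- tape_roll: Roll of white tape, 68 mm in diameter, 19 mm high, lying on the bench. Origin: centre of its underside.
- timer: Small white timer, 60 x 66 x 18 mm, on the bench. Origin: centre of its underside.
- red_stopper: Red rubber stopper, 37 mm in diameter, 24 mm high, on the bench. Origin: centre of its underside.

How it is judged:
By the outcome, as a careful person would: the job done as asked, in the order asked, and still so for the second after the job is handed in, while the arm keeps its last pose, push and grip.
It also fails if it takes over 38 s, if anything falls off the work surface, if the arm or the gripper's body presses on something with over 40 N, if the wrist force passes 120 N, or if a joint passes its speed limit or range.

### The arm

A 6-joint arm with a two-finger parallel gripper is mounted at the origin on a cart in front of the work surface, level with it; the furniture and walls round the work are solid. World frame = base frame: x ahead of the robot, y to its left, z up, the work surface at z = 0. Lengths are in mm, angles in rad, forces in N, time in s.
With the tool pointing down it reaches from about 275 to 750 mm from the base axis. Payload 10.2 kg.
Tool frame: the origin (TCP) lies between the finger pads; the fingertips stand 11 mm ahead of it and the grasp point (between the pads) lies 8 mm behind it; z points along the fingers, y is the line along which they close (so a half turn about z gives the same grasp; the last joint's range is limited). The gripper opens to 85 mm and grips with 20 to 120 N. Pads are 22 mm wide; open, the fingers measure 114 mm over their backs; the gripper's body (76 mm by 85 mm) begins 54 mm behind the grasp point. The pads swing forward as they close: fully open they stand 13 mm farther back than shut.
Start: joints at [-1.474, 0.313, 1.498, -0, 1.331, -0.223], TCP at [165.035, -498.392, 242.294] pointing down, gripper open.
Joint ranges: [-2.94, 2.94], [-0.97, 2.17], [0.19, 2.56], [-1.23, 4.37], [0.02, 3.11], [-2.88, 2.88]. Speed limits (rad/s): [2.39, 2.39, 3.01, 3.14, 3.14, 3.14].

### API

Orientations are given as a unit quaternion [w, x, y, z].
In Python, from rig import sense, eyes, finish_job gives the robot as it stands.
- The arm moves only by the shell command python3 -m jog 'ROWS' [FORCE]. ROWS is JSON, a list of rows, each a list of 7 numbers: the shift along the tool's x, y, z in m, then the turn, a rotation vector about the tool's x, y, z in rad, then the finger opening in m, from 0 to 0.0854. In form: [[dx, dy, dz, rx, ry, rz, gripper], ...]. A call has 1 to 5 rows; each row shifts and turns the commanded pose from where the row before left it, along the tool's axes as they then stand; what a row does not reach is not made up. A row lasts 1/10 s, in which the tool goes at most 50 mm and 8.59 degrees, less where a joint would pass 70% of its speed; a pose out of reach is approached as far as the arm can. A call is refused whole if a number of a shift passes 0.05 or a number of a turn 0.15, either way. A call with a gripper value outside its range is refused whole. The fingers move at their own pace and stop on an object; FORCE is the grip in N (left out, the last holds). Time passes only in rows, so rows that do not move let the fingers close. It gives the time, the measured TCP pose, the force, the opening and the grip force at its end, in the units of the state.
- sense(): the state, without advancing time (a new reading comes with each control period).
- eyes.capture(name): name is "side" or "top"; returns the picture (384x512x3 uint8, red, green, blue); there is no depth.
- eyes.calibration(name): a dict with "fx", "fy", "cx", "cy" (pixels), "cam_to_world" (4x4, takes a point from camera to world coordinates). Camera axes: x right, y down, z forward; pixel columns grow to the right and rows downward; lengths in mm; the calibration is good to about 2 mm. A picture is of the moment at which its call begins. calibration takes no time and is no camera call.
- finish_job(): hands the job in; it is judged then, once.
The state is a dict: "time_s": time; "joints": joint angles; "dq": joint speeds; "tau": joint torques, N m; "eef_pos": TCP position; "ee_rot": TCP orientation; "force": force on the tool from outside, world axes, zero at the start; "wrist_torque": the same for the moment, N m; "grip_width": opening from 0.0 (shut) to 1.0 (fully open); "grip_force": force on a finger pad.
Only numpy, scipy, OpenCV 4.12 (cv2) and the standard library are available. Lean on these libraries where they do the work, as an engineer would, in place of code of your own. Each camera call takes 0.05 s, during which the arm holds its last target. There are 200 camera calls.

## Working session

There is one attempt and no reset: what is moved stays moved. The work goes in short steps, Python scripts to look and compute and a shell command to move; the robot and the scene stay as the last step left them, time stands still between calls to the robot, and variables do not carry over. Pictures are saved under pics/ and viewed, at most 10 in all, crops included, and the job is handed in when it is done.

```bash
mkdir -p pics; ls; python3 - <<'E'
from rig import sense, eyes
import cv2, numpy as np
s=sense(); print({k:np.round(v,3).tolist() for k,v in s.items()})
for n in("side","top"):
    im=eyes.capture(n); cv2.imwrite(f"pics/{n}0.png",im[:,:,::-1])
    c=eyes.calibration(n); print(n,c["fx"],c["fy"],c["cx"],c["cy"],np.round(c["cam_to_world"],3).tolist())
E
```

```text
pics
{'time_s': 0.0, 'joints': [-1.474, 0.313, 1.498, -0.0, 1.331, -0.223], 'dq': [0.001, 0.001, -0.0, -0.001, -0.0, 0.001], 'tau': [-0.0, -41.226, -25.974, -0.0, 0.004, 0.0], 'eef_pos': [165.0, -498.142, 241.739], 'ee_rot': [-0.001, 0.987, 0.159, 0.0], 'force': [0.209, 0.231, 0.305], 'wrist_torque': [-0.015, -0.001, 0.064], 'grip_force': 0.0, 'grip_width': 1.001}
side 458.26074718156474 458.26074718156474 255.74176852059387 199.55471714193177 [[0.7, -0.63, 0.336, 195.314], [-0.714, -0.617, 0.33, -200.189], [-0.0, -0.472, -0.882, 1118.31], [0.0, 0.0, 0.0, 1.0]]
top 424.87100167236525 424.87100167236525 250.90006082832156 193.05772622423316 [[-0.004, -0.984, 0.177, 417.489], [-1.0, 0.005, 0.005, 182.033], [-0.006, -0.177, -0.984, 1029.965], [0.0, 0.0, 0.0, 1.0]]
```

```bash
python3 - <<'E'
import cv2, numpy as np
for n in("side","top"):
    im=cv2.imread(f"pics/{n}0.png"); cv2.imwrite(f"pics/{n}0b.png",cv2.resize(im,(800,600),interpolation=cv2.INTER_CUBIC))
E
```

```text
(no output)
```

View pics/side0b.png

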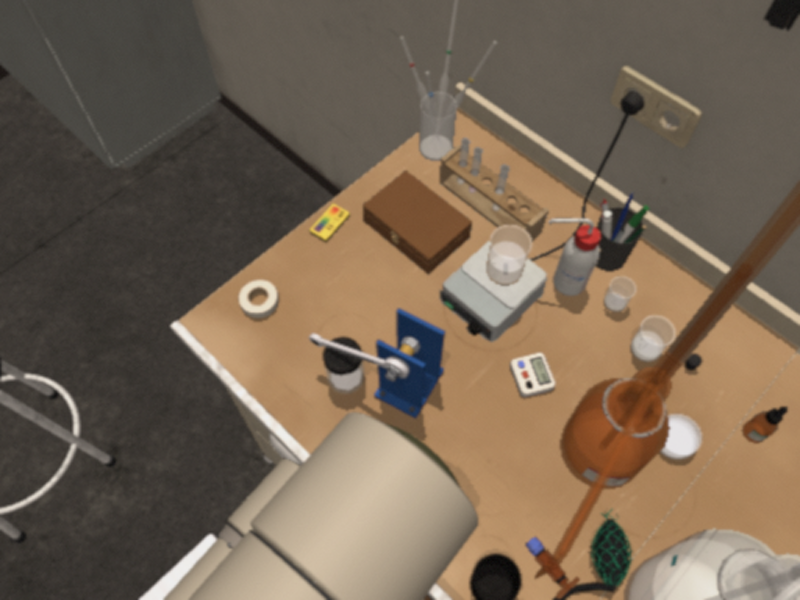

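View pics/top0b.png

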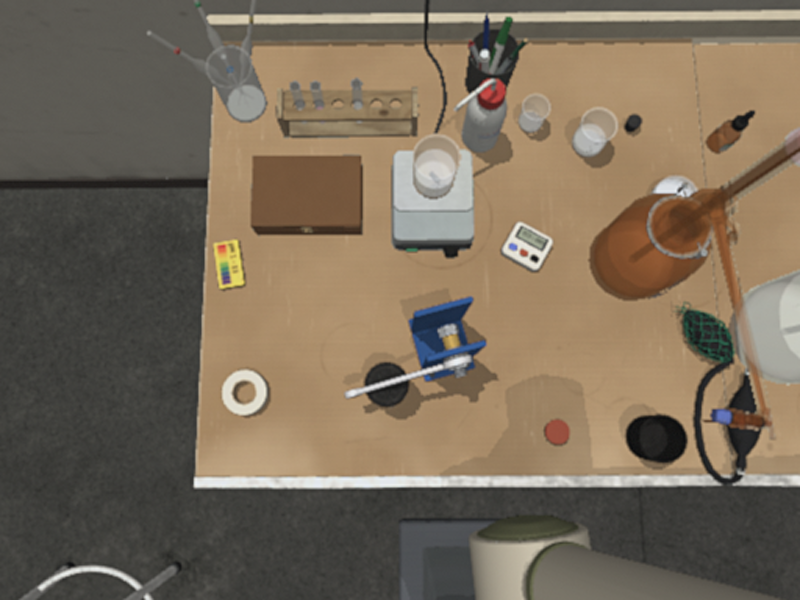

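Side: the bracket is at about (410,360), the spanner runs from (398,366) to (315,340), and the jar is at (343,365). Top: the bracket is at about (447,340), the spanner end at (350,393), the jar at (386,384), and the red stopper, tape roll and timer are clear of it. I'll crop in for the corners.

```bash
python3 - <<'E'
import cv2, numpy as np
a=cv2.imread("pics/top0.png")[180:255,215:315]; b=cv2.imread("pics/side0.png")[190:270,195:290]
f=lambda i:cv2.resize(i,None,fx=8,fy=8,interpolation=cv2.INTER_CUBIC)
cv2.imwrite("pics/tc.png",f(a));cv2.imwrite("pics/sc.png",cv2.resize(b,None,fx=7,fy=7,interpolation=cv2.INTER_CUBIC))
E
```

```text
(no output)
```

View pics/tc.png

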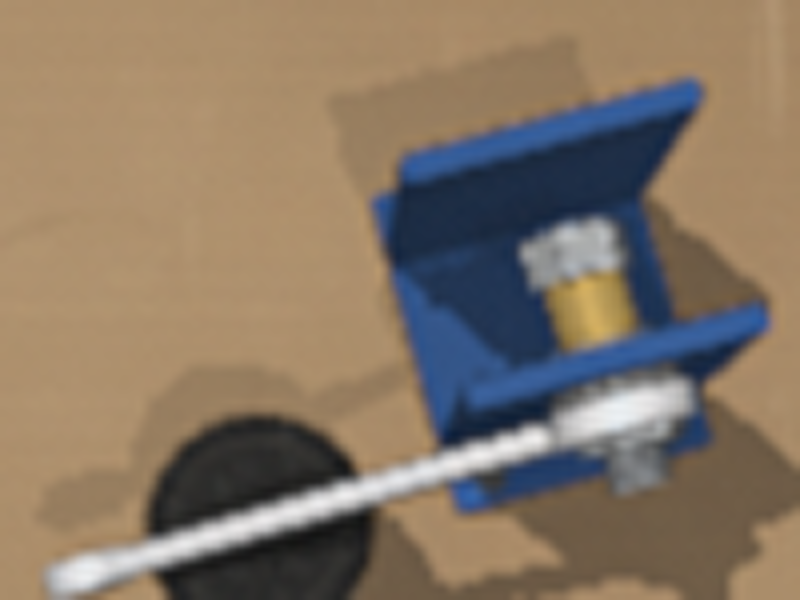

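View pics/sc.png

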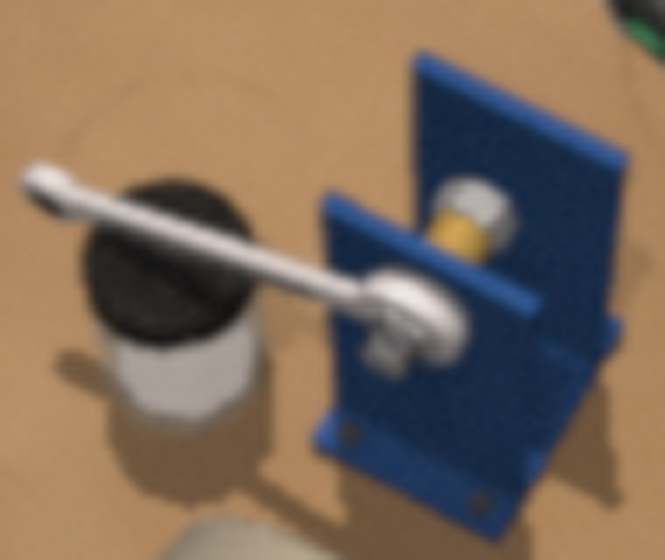

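```bash
cat > h.py <<'E'
import numpy as np
from rig import eyes
def proj(n,P):
    c=eyes.calibration(n);T=np.array(c["cam_to_world"]);q=(np.atleast_2d(P)-T[:3,3])@T[:3,:3]
    return np.c_[c["fx"]*q[:,0]/q[:,2]+c["cx"],c["fy"]*q[:,1]/q[:,2]+c["cy"]]
def W(p,L):
    x,y,t=p;c,s=np.cos(t),np.sin(t);L=np.atleast_2d(L)
    return np.c_[x+c*L[:,0]-s*L[:,1],y+s*L[:,0]+c*L[:,1],L[:,2]]
E
cat > fit.py <<'E'
from h import *
from scipy.optimize import least_squares
T=[((34,40,178),(403,157)),((34,-40,178),(692,79)),((26,-40,178),(703,97)),((26,40,178),(408,182)),
((-26,40,178),(465,390)),((-26,-40,178),(762,303)),((-34,-40,178),(768,325)),((-34,40,178),(470,408)),((-50,40,0),(465,510)),((-50,-40,0),(708,445))]
S=[((34,40,178),(423,50)),((34,-40,178),(628,155)),((26,40,178),(416,68)),((26,-40,178),(616,168)),
((-26,40,178),(332,193)),((-26,-40,178),(541,300)),((-34,40,178),(325,210)),((-34,-40,178),(530,315)),((-50,40,10),(318,437)),((-50,-40,0),(497,541))]
d={"top":(np.array([a for a,_ in T],float),np.array([[215,180]])+(np.array([b for _,b in T])+.5)/8-.5),
"side":(np.array([a for a,_ in S],float),np.array([[195,190]])+(np.array([b for _,b in S])+.5)/7-.5)}
def r(p,ns=("top","side")): return np.concatenate([(proj(n,W(p,d[n][0]))-d[n][1]).ravel() for n in ns])
for ns in (("top",),("side",),("top","side")):
    f=least_squares(r,[450,0,.24],x_scale=[10,10,.1],kwargs=dict(ns=ns));print(ns,np.round(f.x,4),np.round(np.abs(f.fun).mean(),2))
print(np.round(f.fun.reshape(-1,2),1).tolist())
tip={"top":np.array([215,180])+np.array([52.5,582.5])/8-.5,"side":np.array([195,190])+np.array([26,180])/7-.5}
for a in np.arange(.2,.5,.05):
    P=W(f.x,[(-43,168*np.cos(a),150-168*np.sin(a))])
    print(round(a,2),[np.round(proj(n,P)[0]-tip[n],1).tolist() for n in tip])
E
python3 fit.py
```

```text
('top',) [5.365301e+02 1.119815e+02 2.680000e-01] 0.57
('side',) [5.359760e+02 1.123991e+02 2.595000e-01] 0.59
('top', 'side') [5.362824e+02 1.121746e+02 2.644000e-01] 0.6
[[-1.0, -0.2], [0.6, -0.7], [0.4, 0.7], [-0.6, 0.5], [-0.7, -0.9], [0.4, -0.5], [0.8, 0.5], [-0.2, 0.7], [-1.1, 0.9], [0.3, 0.2], [-0.2, -0.4], [0.9, -0.4], [-0.8, -0.4], [1.0, 0.4], [-0.0, -0.7], [1.0, -0.3], [-0.8, -0.4], [0.9, 0.4], [-0.9, 0.3], [0.6, 1.2]]
0.2 [[-4.4, 1.2], [-3.1, -4.7]]
0.25 [[-3.2, 1.1], [-2.1, -2.9]]
0.3 [[-1.9, 0.9], [-0.9, -1.0]]
0.35 [[-0.4, 0.7], [0.3, 0.9]]
0.4 [[1.2, 0.5], [1.7, 2.8]]
0.45 [[2.9, 0.2], [3.2, 4.7]]
```

```bash
python3 - <<'E'
from h import *
def ray(n,u):
    c=eyes.calibration(n);T=np.array(c["cam_to_world"]);u=np.array(u)*.64-.2
    d=T[:3,:3]@[(u[0]-c["cx"])/c["fx"],(u[1]-c["cy"])/c["fy"],1];return T[:3,3],d/np.linalg.norm(d)
def tri(t,s):
    (o1,d1),(o2,d2)=ray("top",t),ray("side",s)
    k=np.linalg.lstsq(np.c_[d1,-d2],o2-o1,rcond=None)[0];a,b=o1+k[0]*d1,o2+k[1]*d2
    return np.round((a+b)/2),round(np.linalg.norm(a-b),1)
for nm,t,s in [("bluetag",(722,416),(535,546)),("flaskrim",(680,228),(634,405)),("tube junction",(715,205),(655,380)),("redstop",(557,432),(0,0)),("blackcup",(655,437),(495,578)),("jarlid",(386,384),(343,356)),("stirbeaker rim",(437,152),(510,242)),("bottle cap",(491,94),(587,238))]: print(nm,*tri(t,s))
E
```

```text
bluetag [ 422. -205.  226.] 1.0
flaskrim [ 661. -183.  208.] 2.1
tube junction [ 660. -185.  299.] 0.2
redstop [346. 158. 869.] 140.5
blackcup [ 394. -194.   45.] 0.0
jarlid [470. 196.  85.] 0.1
stirbeaker rim [785. 124. 151.] 8.3
bottle cap [880.  43. 142.] 0.7
```

```bash
cat > go.py <<'E'
# usage: go.py tilt up [x_b y_b]: remaining move so that grasp point is `up` mm above head centre, tool tilted -tilt
import sys
from h import *
from rig import sense
from scipy.spatial.transform import Rotation as R
B=(536.3,112.2,.264)
def rem(tilt,up,xb=0,yb=0,lift=0):
    s=sense();w,x,y,z=s["ee_rot"];Rc=R.from_quat([x,y,z,w])
    Rt=R.from_euler("z",B[2])*R.from_euler("x",-tilt)*R.from_euler("x",np.pi)
    G=W(B,[(xb,yb,150+lift)])[0]
    tcp=G+Rt.apply([0,0,8-up])
    return s,Rc.inv().apply(tcp-np.array(s["eef_pos"])),(Rc.inv()*Rt).as_rotvec(),tcp
if __name__=="__main__":
    s,d,r,t=rem(*map(float,sys.argv[1:]))
    print("t",round(s["time_s"],2),"eef",np.round(s["eef_pos"],1),"goal",np.round(t,1),"d",np.round(d,1),"rv",np.round(r,3),"F",np.round(s["force"],1),"M",np.round(s["wrist_torque"],2),"grip",round(s["grip_width"]*85.4,1),round(s["grip_force"],1))
E
python3 -m jog '[[0,0,-0.04,0,0,0,0.07],[0,0,-0.05,0,0,0,0.07],[0,0,-0.05,0,0,0,0.07],[0.01,-0.01,-0.03,0,0,0,0.07],[0.03,-0.025,-0.01,0,0,0,0.07]]' 20
python3 go.py 0.34 80
```

```text
time_s: 0.6
eef_pos: [191.3, -453.6, 424.3]
ee_rot: [0.002, 0.987, 0.158, -0.0]
force: [1.5, 0.3, -1.3]
grip_width: 0.817
grip_force: 0.0
t 0.6 eef [ 191.3 -453.6  424.3] goal [530.  135.4 217.9] d [ 505.6 -454.7  204.6] rv [-0.337 -0.008  0.053] F [ 1.5  0.3 -1.3] M [-0.02 -0.01  0.04] grip 69.8 0.0
```

```bash
python3 -m jog '[[0.033,-0.03,0,0,0,0,0.07],[0.033,-0.03,0,0,0,0,0.07],[0.033,-0.03,0,0,0,0,0.07],[0.033,-0.03,0,0,0,0,0.07],[0.033,-0.03,0,0,0,0,0.07]]' | head -3
python3 -m jog '[[0.033,-0.03,0,0,0,0,0.07],[0.033,-0.03,0,0,0,0,0.07],[0.033,-0.03,0,0,0,0,0.07],[0.033,-0.03,0,0,0,0,0.07],[0.033,-0.03,0,0,0,0,0.07]]' | head -3
python3 go.py 0.34 80
```

```text
time_s: 1.1
eef_pos: [301.9, -256.6, 422.1]
ee_rot: [-0.0, 0.987, 0.159, -0.0]
time_s: 1.6
eef_pos: [411.4, -62.2, 422.2]
ee_rot: [-0.0, 0.987, 0.159, -0.0]
t 1.6 eef [411.4 -62.2 422.2] goal [530.  135.4 217.9] d [ 174.7 -150.2  204.3] rv [-0.34  -0.009  0.055] F [ 1.3 -1.  -0.2] M [-0.03 -0.04  0.01] grip 70.0 0.0
```

```bash
python3 -m jog '[[0.035,-0.03,0,0,0,0.011,0.06],[0.035,-0.03,0,0,0,0.011,0.06],[0.035,-0.03,0,0,0,0.011,0.06],[0.035,-0.03,0,0,0,0.011,0.06],[0.03,-0.025,0,0,0,0.011,0.06]]' | head -3
python3 -m jog '[[0,0,0,-0.085,0,0,0.06],[0,0,0,-0.085,0,0,0.06],[0,0,0,-0.085,0,0,0.06],[0,0,0,-0.085,0,0,0.06],[0,0,0,0,0,0,0.06]]' | head -3
python3 go.py 0.34 80
```

```text
time_s: 2.1
eef_pos: [531.4, 126.8, 421.8]
ee_rot: [-0.0, 0.991, 0.132, -0.0]
time_s: 2.6
eef_pos: [530.4, 125.8, 421.5]
ee_rot: [0.168, 0.977, 0.131, 0.022]
t 2.6 eef [530.4 125.8 421.5] goal [530.  135.4 217.9] d [  2.5 -76.8 188.8] rv [0.    0.001 0.004] F [ 0.1  0.3 -0.8] M [ 0.18  0.05 -0.03] grip 60.1 0.0
```

```bash
python3 -m jog '[[0.0005,-0.0155,0.038,0,0,0.001,0.06],[0.0005,-0.0155,0.038,0,0,0.001,0.06],[0.0005,-0.0155,0.038,0,0,0.001,0.06],[0.0005,-0.0155,0.038,0,0,0.001,0.06],[0.0005,-0.015,0.037,0,0,0,0.06]]' | head -3
python3 -m jog '[[0,0,0,0,0,0,0.055]]' >/dev/null
python3 go.py 0.34 40
python3 - <<'E'
from rig import eyes
import cv2, numpy as np
a=eyes.capture("top")[155:255,200:330];b=eyes.capture("side")[120:270,160:340]
A=cv2.resize(a,(780,600)[:2],interpolation=cv2.INTER_CUBIC)
A=cv2.resize(a,None,fx=3,fy=3,interpolation=cv2.INTER_CUBIC);Bm=cv2.resize(b,(390,325),interpolation=cv2.INTER_CUBIC)
A=cv2.copyMakeBorder(A,0,25,0,0,0);im=np.hstack([A,Bm]);cv2.imwrite("pics/m1.png",im[:,:,::-1]);print(im.shape)
E
```

```text
time_s: 3.1
eef_pos: [530.6, 134.1, 216.8]
ee_rot: [0.166, 0.978, 0.127, 0.022]
t 3.2 eef [528.8 133.8 213.7] goal [533.5 122.5 180.2] d [ 1.9  0.3 35.7] rv [-0.003  0.009 -0.002] F [ 0.3 -0.  -0.7] M [0.14 0.06 0.03] grip 55.0 0.0
(325, 780, 3)
```

View pics/m1.png

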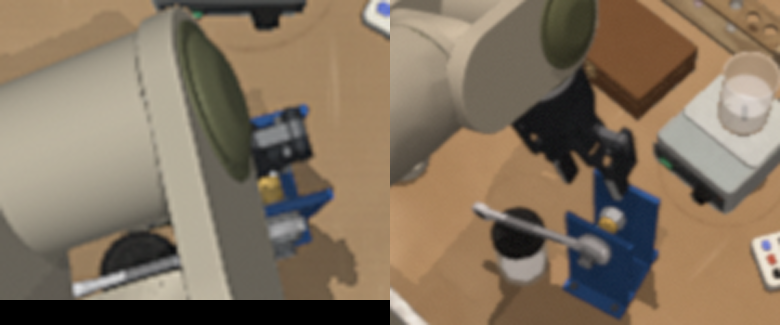

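```bash
python3 - <<'E'
from go import *
s=sense();w,x,y,z=s["ee_rot"];Rc=R.from_quat([x,y,z,w])
for yy in (27.5,-27.5):
  for zz in (0,11):
    for xx in (-11,11):
      p=np.array(s["eef_pos"])+Rc.apply([xx,yy,zz]);q=proj("side",p)[0];print(xx,yy,zz,np.round(p),np.round(q,1),"crop",np.round((q-[160,120])*2.167+[390,0]))
E
```

```text
-11 27.5 0 [527. 106. 229.] [262.3 209.3] crop [612. 193.]
11 27.5 0 [549. 112. 229.] [267.1 201.5] crop [622. 177.]
-11 27.5 11 [528. 103. 218.] [263.7 212.2] crop [615. 200.]
11 27.5 11 [550. 108. 218.] [268.5 204.4] crop [625. 183.]
-11 -27.5 0 [514. 156. 210.] [241.9 202.8] crop [568. 179.]
11 -27.5 0 [535. 162. 211.] [246.8 195.3] crop [578. 163.]
-11 -27.5 11 [515. 153. 200.] [243.4 205.6] crop [571. 186.]
11 -27.5 11 [536. 158. 200.] [248.3 198.1] crop [581. 169.]
```

```bash
python3 -m jog '[[0.0005,0,0.007,0,0.002,0,0.055],[0.0005,0,0.007,0,0.002,0,0.055],[0.0005,0,0.007,0,0.002,0,0.055],[0.0005,0,0.007,0,0.002,0,0.055],[0,0,0.007,0,0,0,0.055]]' | head -3
python3 go.py 0.34 0
python3 -m jog '[[0,0,0.008,0,0,0,0.055],[0,0,0.008,0,0,0,0.055],[0,0,0.006,0,0,0,0.055],[0,0,0,0,0,0,0.055]]' >/dev/null
python3 go.py 0.34 0
```

```text
time_s: 3.8
eef_pos: [536.0, 123.5, 185.0]
ee_rot: [0.167, 0.977, 0.129, 0.027]
t 3.8 eef [536.  123.5 185. ] goal [537.  109.6 142.5] d [-3.1 -1.3 44.6] rv [-0.    -0.008 -0.003] F [ 0.3 -0.3 -0.1] M [ 0.15 -0.01  0.04] grip 54.9 0.0
t 4.2 eef [537.8 116.4 163.8] goal [537.  109.6 142.5] d [-2.7 -1.2 22.2] rv [-0.    -0.007 -0.003] F [-0.2  0.1  0.2] M [ 0.13  0.01 -0.  ] grip 55.1 0.0
```

```bash
python3 -m jog '[[-0.0013,-0.001,0.006,0,-0.003,0,0.055],[-0.0013,0,0.006,0,-0.003,0,0.055],[0,0,0.006,0,0,0,0.055],[0,0,0.004,0,0,0,0.05],[0,0,0,0,0,0,0.05]]' 20
python3 go.py 0.34 0
```

```text
time_s: 4.7
eef_pos: [537.1, 109.6, 143.0]
ee_rot: [0.168, 0.977, 0.128, 0.023]
force: [-0.1, -1.2, -0.7]
grip_width: 0.587
grip_force: 0.0
t 4.7 eef [537.1 109.6 143. ] goal [537.  109.6 142.5] d [-0.1 -0.2  0.5] rv [-0.    -0.001 -0.003] F [-0.1 -1.2 -0.7] M [0.16 0.02 0.05] grip 50.1 0.0
```

```bash
python3 -m jog '[[0,0,0,0,0,0,0.03],[0,0,0,0,0,0,0.03],[0,0,0,0,0,0,0.03]]' 20 >/dev/null
python3 go.py 0.34 0
python3 -m jog '[[0,0,0,0,0,0,0.02],[0,0,0,0,0,0,0.02],[0,0,0,0,0,0,0.02],[0,0,0,0,0,0,0.02]]' 20 >/dev/null
python3 go.py 0.34 0
```

```text
t 5.0 eef [537.4 109.9 143.9] goal [537.  109.6 142.5] d [-0.5 -0.3  1.4] rv [ 0.    -0.003 -0.003] F [-0.6 -0.1 -0.7] M [0.16 0.04 0.03] grip 29.9 0.0
t 5.4 eef [537.1 111.1 143.6] goal [537.  109.6 142.5] d [-0.5  0.9  1.5] rv [-0.002 -0.003 -0.003] F [-1.3  7.4  0.3] M [1.13 0.26 0.01] grip 23.2 22.9
```

```bash
python3 -m jog '[[0,-0.001,0,0,0,0,0.01],[0,-0.0005,0,0,0,0,0.01],[0,0,0,0,0,0,0.01],[0,0,0,0,0,0,0.01]]' 40 >/dev/null
python3 go.py 0.34 0
```

```text
t 5.8 eef [537.1 111.1 143.6] goal [537.  109.6 142.5] d [-0.5  0.9  1.6] rv [ 0.    -0.003 -0.004] F [-1.8  0.7  5.4] M [-0.1   0.34 -0.1 ] grip 22.6 40.0
```

```bash
python3 -m jog '[[0,0,0,0,0,0,0.01],[0,-0.00025,0,0.034,0,0,0.01],[0,-0.00025,0,0.034,0,0,0.01],[0,-0.00025,0,0.034,0,0,0.01],[0,0,0,0,0,0,0.01]]' 60 >/dev/null
python3 go.py 0 0
```

```text
t 6.3 eef [536.9 111.8 143.5] goal [536.3 112.2 142. ] d [-0.5 -0.9  1.3] rv [ 0.237 -0.004 -0.004] F [-2.8  2.   5.8] M [ 0.18  0.4  -0.04] grip 22.8 59.2
```

```bash
python3 -m jog '[[0,-0.00025,0,0.034,0,0,0.01],[0,-0.00025,0,0.034,0,0,0.01],[0,-0.00025,0,0.034,0,0,0.01],[0,0,0,0,0,0,0.01]]' >/dev/null
python3 go.py 0 0
python3 -m jog '[[0,-0.00025,0,0.034,0,0,0.01],[0,-0.00025,0,0.034,0,0,0.01],[0,-0.00025,0,0.034,0,0,0.01],[0,-0.00025,0,0.034,0,0,0.01],[0,0,0,0,0,0,0.01]]' >/dev/null
python3 go.py 0 0
python3 - <<'E'
from rig import eyes
import cv2, numpy as np
a=eyes.capture("top")[165:265,190:320];b=eyes.capture("side")[175:275,185:315]
cv2.imwrite("pics/l_t.png",a[:,:,::-1]);cv2.imwrite("pics/l_s.png",b[:,:,::-1])
im=np.vstack([np.hstack([cv2.resize(i,(400,308),interpolation=cv2.INTER_CUBIC) for i in(a,b)])])
cv2.imwrite("pics/m2.png",im[:,:,::-1])
E
```

```text
t 6.7 eef [536.7 112.4 143.4] goal [536.3 112.2 142. ] d [-0.5 -0.1  1.4] rv [ 0.135 -0.004 -0.004] F [-2.5  1.2  6.5] M [ 0.15  0.43 -0.08] grip 22.7 59.7
t 7.2 eef [536.5 113.3 143.3] goal [536.3 112.2 142. ] d [-0.5  1.   1.3] rv [-0.001 -0.004 -0.003] F [-2.8  1.   6.7] M [0.06 0.35 0.01] grip 23.0 60.0
```

View pics/m2.png

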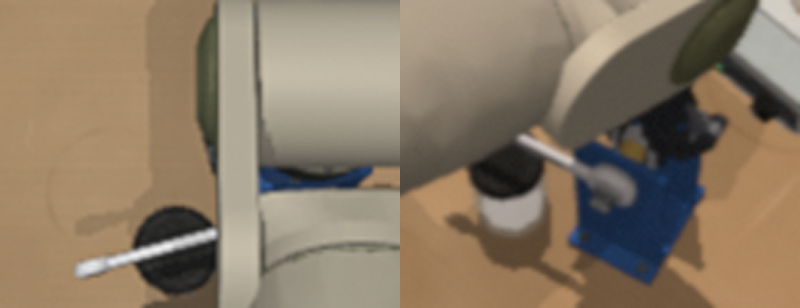

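The jar is unmoved at crop (175,250), and the top view shows the spanner end clear past it at (78,270). In the side view the shank runs from (600,180) up to (522,137), where the arm hides it. I'll compare both with predictions by angle.

```bash
python3 - <<'E'
from h import *
B=(536.3,112.2,.264)
for a in (-.1,-.05,0,.05,.1,.34):
    # tip centre, and shank top edges at y=100 (front edge) for line in side view
    L=lambda y,z:(-43-3.5,y*np.cos(a)+z*np.sin(a),150-y*np.sin(a)+z*np.cos(a))
    t=proj("top",W(B,[L(168,0)]))[0];t2=(t-[190,165]+.5)/.325-.5
    s=(proj("side",W(B,[L(30,8),L(60,8),L(90,8),L(120,8)]))-[185,175]+.5)/.325-.5+[400,0]
    print(a,"top",np.round(t,1),np.round(t2),"side",np.round(s).tolist())
E
python3 - <<'E'
import cv2,numpy as np
i=cv2.imread("pics/l_s.png"); cv2.imwrite("pics/l_s2.png",cv2.resize(i[35:75,30:85],None,fx=14,fy=14,interpolation=cv2.INTER_CUBIC))
E
```

```text
-0.1 top [213.8 254.5] [ 74. 277.] side [[576.0, 167.0], [541.0, 147.0], [507.0, 128.0], [473.0, 109.0]]
-0.05 top [213.8 254.8] [ 74. 277.] side [[575.0, 167.0], [541.0, 148.0], [506.0, 130.0], [472.0, 112.0]]
0 top [214.1 254.9] [ 75. 278.] side [[575.0, 168.0], [540.0, 150.0], [506.0, 132.0], [473.0, 115.0]]
0.05 top [214.6 255. ] [ 77. 278.] side [[574.0, 168.0], [540.0, 151.0], [506.0, 135.0], [473.0, 118.0]]
0.1 top [215.2 255.1] [ 79. 278.] side [[574.0, 169.0], [540.0, 153.0], [507.0, 137.0], [474.0, 122.0]]
0.34 top [220.7 254.6] [ 96. 277.] side [[574.0, 173.0], [542.0, 162.0], [512.0, 151.0], [482.0, 140.0]]
```

View pics/l_s2.png

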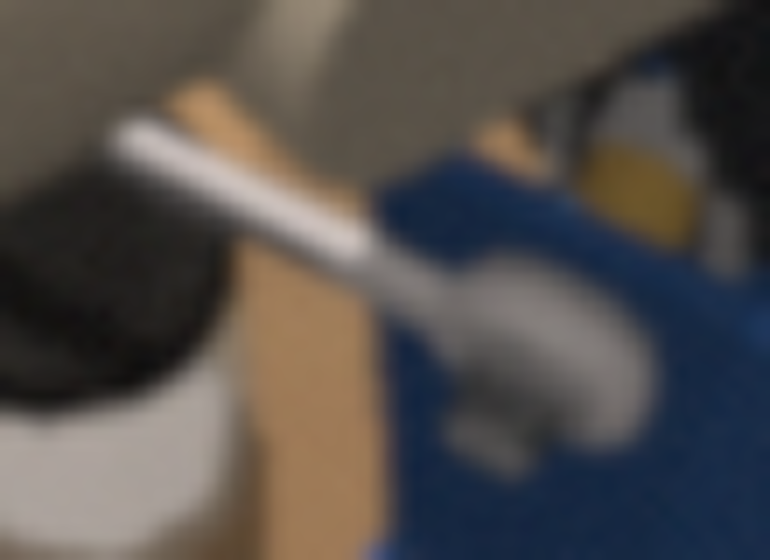

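The shank's bright top face runs from (125,130) to (360,240), clear of the lid, and the brass sleeve and gripped head show at (640,190). The slope is too coarse by eye, so I'll do a subpixel line fit against the starting picture, where jar contact gives about 0.35.

```bash
python3 - <<'E'
from h import *
import cv2
from scipy.optimize import minimize_scalar
B=(536.3,112.2,.264)
def pt(n,a,y,z,x): return proj(n,W(B,[(x,y*np.cos(a)+z*np.sin(a),150-y*np.sin(a)+z*np.cos(a))]))[0]
full=lambda f,n,o:(lambda c,i:(c.__setitem__((slice(o[1],o[1]+i.shape[0]),slice(o[0],o[0]+i.shape[1])),i.astype(float)),c)[1])(np.zeros((384,512)),f)
g=lambda p:cv2.imread(p).astype(float)[:,:,0]  # blue channel: grey spanner against brown wood
I={("side",0):g("pics/side0.png"),("top",0):g("pics/top0.png"),("side",1):full(None,0,(0,0)) if 0 else None}
for n,o,f in(("side",(185,175),"l_s"),("top",(190,165),"l_t")):
    c=np.zeros((384,512));i=g(f"pics/{f}.png");c[o[1]:o[1]+100,o[0]:o[0]+130]=i;I[(n,1)]=c
def line(n,k,a,ys):
    P=[]
    for y in ys:
        p=pt(n,a,y,8,-43);d=pt(n,a,y+1,8,-43)-p;nrm=np.array([-d[1],d[0]])/np.linalg.norm(d)
        if nrm[1]<0:nrm=-nrm
        t=np.arange(-7,7.01,.25);q=p+np.outer(t,nrm)
        v=cv2.remap(I[(n,k)].astype(np.float32),q[:,0].astype(np.float32)[None],q[:,1].astype(np.float32)[None],cv2.INTER_LINEAR)[0]
        w=np.clip(v-150,0,None)
        if w.sum()>0:P.append((y,(w*t).sum()/w.sum(),v.max()))
    return np.array(P)
for k,a,ys in((0,.35,range(55,111,5)),(1,0.0,range(40,86,5))):
    P=line("side",k,a,ys);f=np.polyfit(P[:,0],P[:,1],1)
    e=[pt("side",a+.02,y,8,-43)-pt("side",a,y,8,-43) for y in(50,100)]
    print("side",k,np.round(P[:,1],2),"slope px/mm",np.round(f,4),"res",np.round(np.std(P[:,1]-np.polyval(f,P[:,0])),2))
    fs=[]
    for da in(-.05,.05):
        L=[]
        for y in ys:
            p=pt("side",a,y,8,-43);d=pt("side",a,y+1,8,-43)-p;nn=np.array([-d[1],d[0]])/np.linalg.norm(d);nn*=np.sign(nn[1]);L.append(nn@(pt("side",a+da,y,8,-43)-p))
        fs.append(np.polyfit(list(ys),L,1))
    s=(fs[1]-fs[0])/.1;print("  per rad slope,off",np.round(s,4)," => angle by slope",round(a+f[0]/s[0],3),"by mean offset",round(a+np.polyval(f,np.mean(ys))/np.polyval(s,np.mean(ys)),3))
E
```

```text
side 0 [0.18 0.21 0.28 0.31 0.23 0.29 0.28 0.25 0.31 0.25 0.32 0.25] slope px/mm [0.0011 0.1712] res 0.04
  per rad slope,off [0.164  0.5276]  => angle by slope 0.357 by mean offset 0.369
side 1 [0.28 0.29 0.29 0.29 0.28 0.26 0.38 0.46] slope px/mm [0.0038 0.0977] res 0.05
  per rad slope,off [0.1526 0.1243]  => angle by slope 0.025 by mean offset 0.035
```

```bash
python3 -m jog '[[0,0,0,0,0,0,0.01],[0,0,0,0,0,0,0.01],[0,0,0,0,0,0,0.01],[0,0,0,0,0,0,0.01],[0,0,0,0,0,0,0.01]]' >/dev/null
python3 go.py 0 0
python3 - <<'E'
from rig import eyes
import cv2,numpy as np
b=eyes.capture("side")[175:275,185:315];o=cv2.imread("pics/l_s.png")[:,:,::-1]
print("max change in side crop",np.abs(b.astype(int)-o)[35:75,30:85].max(),np.abs(b.astype(int)-o).mean())
E
```

```text
t 7.8 eef [536.5 113.3 143.3] goal [536.3 112.2 142. ] d [-0.5  1.   1.3] rv [ 0.001 -0.004 -0.003] F [-3.  -1.   6.5] M [-0.21  0.36 -0.09] grip 22.5 60.0
max change in side crop 19 0.9552051282051282
```

Nothing is moving: the pose and the 60 N grip hold, and the spanner has stayed level. I'm handing the job in.

```bash
python3 -c "
from rig import finish_job
print(finish_job())"
```

```text
the job is handed in; nothing more can be done
None
```

I gripped the bolt head across two flats at 60 N and turned it about 0.34 rad. The spanner is level to within about 0.03 rad by the camera and clear of the jar, and I handed the job in with the arm still holding the head (about 8 s used).

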